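# Let a batch of rollers through a gravity feeder with its two-key release

### The job

Let the three brass rollers through on the blue feeder: with one fingertip of the gripper on each, press its two yellow keys down together and keep both fully down until all three rollers have rolled into the pocket at the low end and have lain still for about a second, then let both keys come up and move clear. The rollers must only roll: do not touch, lift or carry them. Leave the other feeder, with the green keys, and everything else on the bench alone.

Things in the scene. Friction and masses are not known exactly. Their poses are not given: they have to be found in the camera images.
- feeder: The feeder to work: blue gravity feeder screwed to the bench, with yellow keys and three brass rollers. Base plate 215 x 115 mm; origin at the centre of its underside, on the bench. z up; x along its open-topped aluminium channel, which slopes down 7 degrees towards -x; y across. Channel: 33 mm wide inside, side walls 18 mm high, from x = +100 mm (high end) to a wall at x = -100 mm (low end).
- feeder_gate (a point): Point on the channel floor between the two steel stop pins, 50 mm above the bench, at feeder x = 0, y = 0, in line with the keys. The pins stand 7 mm out of the floor and hold the rollers on the high side; each key takes one pin down with it. The rollers are free once both keys are 7 mm down (one pin alone still holds them), then need about a second; pins that come up too soon stop them.
- feeder_key_l_top (a point): Centre of the top of the yellow key on the feeder's +y side (moves with the key): a flat cap 30 mm (feeder x) by 26 mm (y) beside the channel. At rest the top is 107 mm above the bench, 22 mm above its blue housing. The two tops are 68 mm apart centre to centre (along y), 42 mm between inner edges; nothing on the feeder stands higher.
- feeder_key_l (a joint): Travel of that key (+y side) in m: 0 up, 0.011 fully down. It moves straight down and springs back by itself; 1.5 N starts it and 5 N holds it fully down (twice that for the pair).
- feeder_key_r_top (a point): Centre of the top of the yellow key on the feeder's -y side (moves with the key): a flat cap 30 mm (feeder x) by 26 mm (y) beside the channel. At rest the top is 107 mm above the bench, 22 mm above its blue housing. The two tops are 68 mm apart centre to centre (along y), 42 mm between inner edges; nothing on the feeder stands higher.
- feeder_key_r (a joint): Travel of that key (-y side) in m: 0 up, 0.011 fully down. It moves straight down and springs back by itself; 1.5 N starts it and 5 N holds it fully down (twice that for the pair).
- brass_1_center (a point): Centre of brass roller 1 of 3 (1 is next to the pins), a plain cylinder of 22 mm diameter and 30 mm length lying across the channel, about 0.06 to 0.13 kg, loose. Its own x axis is the cylinder's axis.
- brass_2_center (a point): Centre of brass roller 2 of 3 (1 is next to the pins), a plain cylinder of 22 mm diameter and 30 mm length lying across the channel, about 0.06 to 0.13 kg, loose. Its own x axis is the cylinder's axis.
- brass_3_center (a point): Centre of brass roller 3 of 3 (1 is next to the pins), a plain cylinder of 22 mm diameter and 30 mm length lying across the channel, about 0.06 to 0.13 kg, loose. Its own x axis is the cylinder's axis.
- feeder_pocket (a point): Middle of the feeder's pocket at the low end, where the middle one of the three rollers comes to rest (the outer ones lie 22 mm to either side along feeder x), at the height of a roller's centre.
- spare: The other feeder, to be left alone: the same shape and size, but grey, with green keys and three steel rollers. Origin and axes as for the blue feeder. The two feeders may stand either way round, left or right.
- spare_key_l (a joint): Travel of the green key on the grey feeder's +y side in m, 0 up to 0.011 down. Not to be pressed.
- spare_key_r (a joint): Travel of the green key on the grey feeder's -y side in m, 0 up to 0.011 down. Not to be pressed.
- steel_1_center (a point): Centre of steel roller 1 of 3 in the grey feeder, 22 mm diameter, 30 mm long. To be left alone.
- steel_2_center (a point): Centre of steel roller 2 of 3 in the grey feeder, 22 mm diameter, 30 mm long. To be left alone.
- steel_3_center (a point): Centre of steel roller 3 of 3 in the grey feeder, 22 mm diameter, 30 mm long. To be left alone.
- driver: Red-handled screwdriver, about 160 mm long, lying on the bench between the two feeders, along world x. Origin on its underside. A bystander.
- glue: White glue bottle, 48 mm diameter, 110 mm high, standing. Origin on its underside. A bystander.
- mug: White mug, 76 mm diameter, 85 mm high, standing. Origin on its underside. A bystander.
- wrench: Steel wrench, about 150 mm long, lying. Origin on its underside. A bystander.

How it is judged:
By the outcome, as a careful person would: the job done as asked, in the order asked, and still so for the second after the job is handed in, with the robot touching nothing.
It also fails if it takes over 40 s, if anything falls off the work surface, if the arm or the gripper's body presses on something with over 40 N, if the wrist force passes 120 N, or if a joint passes its speed limit or range.

### The arm

A 6-joint arm with a two-finger parallel gripper is mounted at the origin on the work surface. World frame = base frame: x ahead of the robot, y to its left, z up, the work surface at z = 0. Lengths are in m, angles in rad, forces in N, time in s.
With the tool pointing down it reaches from about 0.4 to 0.825 m from the base axis. Payload 7 kg.
Tool frame: the origin (TCP) lies at the centre of the arm's flange, where the gripper is bolted on; the fingertips stand 178 mm ahead of it and the grasp point (between the pads) lies ahead of it (tcp_to_grasp is the z of the grasp point in the tool frame, in m); z points along the fingers, x is the direction in which the jaws open and shut, and the axes are right-handed (so a half turn about z gives the same grasp; the last joint's range is limited). The gripper opens to 88 mm and grips with 3 to 60 N. Pads are 19 mm wide; open, the fingers measure 130 mm over their backs; the gripper's body (78 mm by 193 mm) begins 47 mm behind the grasp point.
Start: joints at [1.613, 0.359, 0.012, 0, -1.224, -0.288], TCP at [0.164, 0.655, 0.405] pointing down, gripper open.
Joint ranges: [-3.07, 3.07], [-1.43, 2.12], [-1.02, 1.25], [-3.03, 1.67], [-3.05, -0], [-3.03, 3.03]. Speed limits (rad/s): [2.39, 2.39, 3.01, 3.14, 3.14, 3.14].

### API

Orientations are given as [roll, pitch, yaw] about the fixed x, y, z axes, in that order (R = Rz(yaw) Ry(pitch) Rx(roll)).
In Python, from station import get_state, grab_frame, job_done, tcp_to_grasp gives the robot as it stands.
- The arm moves only by the tool drive_tool, never from a script. Its argument "moves" is a list of rows, each a list of 7 numbers: the shift along the tool's x, y, z in mm, then the turn, a rotation vector about the tool's x, y, z in degrees, then the closure, from -1 (fully open) to 1 (shut), so that 0 is half open. In form: [[dx, dy, dz, ax, ay, az, claw], ...]. A call has 1 to 12 rows; each row is the pose to reach, as a shift and turn from the pose commanded when the call began, along the tool's axes at that moment; what a row does not reach only later rows make up. A row lasts 1/8 s, in which the tool goes at most 62.5 mm and 10.7 degrees, less where a joint would pass 70% of its speed; a pose out of reach is approached as far as the arm can. A call with a gripper value outside its range is refused whole. The fingers move at their own pace and stop on an object; "grip_force" is the grip in N (left out, the last holds). Time passes only in rows, so rows that repeat a pose let the fingers close. It gives the time, the measured TCP pose, the force and the opening at its end, in the units of the state.
- get_state(): the state, without advancing time (a new reading comes with each control period).
- grab_frame(name): name is "scene" or "top" or "wrist"; returns a dict with "img" (400x640x3 uint8, red, green, blue), "range_z" (400x640 float32, m along the optical axis (not along the pixel's ray), 0 where there is no reading), "fovy" (degrees; the focal length in pixels is half the picture's height over the tangent of half this angle, whatever the lens; pixels are square), "cx", "cy" (the principal point, pixels), "k1" (the pictures are not rectified: a ray, as slopes to the right and down, at radius r is drawn at 1 + k1 r^2 times it, then the intrinsics apply), "rvec" (rotation vector, rad) and "tvec" (3), from world to camera coordinates, as OpenCV has them. Camera axes: x right, y down, z forward; pixel columns grow to the right and rows downward; lengths in m; the calibration is good to about 2 mm. A picture is of the moment at which its call begins.
- job_done(): hands the job in, once; it reports no verdict.
The state is a dict: "t": time; "q": joint angles; "qd": joint speeds; "joint_efforts": joint torques, N m; "eef_pos": TCP position; "ee_rot": TCP orientation; "force": force on the tool from outside, world axes, zero at the start; "moment": the same for the moment, N m; "width": finger opening in m.
Only numpy, scipy, OpenCV 4.12 (cv2) and the standard library are available. Lean on these libraries where they do the work, as an engineer would, in place of code of your own. Each camera call takes 0.05 s, during which the arm holds its last target. There are 200 camera calls.

## Working session

There is one attempt and no reset: what is moved stays moved. The work goes in short steps, Python scripts to look and compute and a tool call to move; the robot and the scene stay as the last step left them, time stands still between calls to the robot, and variables do not carry over. Pictures are saved under pics/ and viewed, about 8 in all and at most 12, crops included, and the job is handed in when it is done.

Besides the shell and the picture viewer there is one more tool, called after "Request:" by a JSON object that holds its "api" and its "payload", one argument or row to a line. drive_tool: Moves the arm, as the interface text tells. Its arguments: {"type":"object","properties":{"moves":{"type":"array"},"grip_force":{"type":"number"}},"required":["moves"]}

```bash
mkdir -p pics; cat > h.py <<'E'
import numpy as np, cv2
from station import *
def K(f):
    F=200/np.tan(np.radians(f["fovy"])/2); return F
def cast(f,u,v,z):
    F=K(f); d=np.array([(u-f["cx"])/F,(v-f["cy"])/F]); s=d.copy()
    for _ in range(20): s=d/(1+f["k1"]*(s@s))
    R=cv2.Rodrigues(np.array(f["rvec"],float))[0]; t=np.array(f["tvec"],float).ravel()
    c=-R.T@t; r=R.T@np.array([s[0],s[1],1.]); return c+r*(z-c[2])/r[2]
def deproj(f,u,v):
    F=K(f); d=np.array([(u-f["cx"])/F,(v-f["cy"])/F]); s=d.copy()
    for _ in range(20): s=d/(1+f["k1"]*(s@s))
    R=cv2.Rodrigues(np.array(f["rvec"],float))[0]; t=np.array(f["tvec"],float).ravel()
    return R.T@(np.array([s[0],s[1],1.])*f["range_z"][int(v),int(u)]-t)
def blobs(f,lo,hi,amin=30):
    h=cv2.cvtColor(f["img"],cv2.COLOR_RGB2HSV); m=cv2.inRange(h,lo,hi)
    n,l,s,c=cv2.connectedComponentsWithStats(m)
    return [(c[i],s[i],l==i) for i in range(1,n) if s[i][4]>=amin]
E
python3 - <<'E'
from h import *
print(tcp_to_grasp if not callable(tcp_to_grasp) else tcp_to_grasp()); print(get_state())
for n in("top","scene"):
    f=grab_frame(n); cv2.imwrite(f"pics/{n}0.png",f["img"][:,:,::-1]); print(n,f["fovy"],f["k1"],f["rvec"],f["tvec"])
    for c,s,m in blobs(f,(22,120,80),(35,255,255)): print("Y",c,s,cast(f,*c,.107),deproj(f,*c))
    for c,s,m in blobs(f,(45,100,50),(85,255,255)): print("G",c,s,cast(f,*c,.107))
E
```

```text
0.1593
{'t': 0.0, 'q': array([ 1.61310088e+00,  3.59384285e-01,  1.10765554e-02, -3.30095210e-04,
       -1.22409298e+00, -2.88118621e-01]), 'qd': array([ 0.00085901,  0.00054415,  0.00120812,  0.00271231, -0.00214006,
       -0.00212451]), 'joint_efforts': array([-2.25912394e-03, -5.82713306e+01,  2.93063807e+01,  6.99730530e+00,
        7.10398905e-03, -1.50167266e-04]), 'eef_pos': array([0.16420346, 0.65453076, 0.40373544]), 'ee_rot': array([-3.14143425e+00, -1.62643504e-03, -1.81672294e+00]), 'force': array([0.29586294, 0.31334938, 0.1288033 ]), 'moment': array([0.06520506, 0.00448854, 0.00033956]), 'width': 0.08760544497153067}
top 48.226172006499624 -0.0059772395121249905 [ 2.20053969 -2.20000525  0.05966437] [0.00317899 0.53922105 1.30629435]
Y [402.46666667 198.28571429] [397 193  11  11 105] [ 0.54326984 -0.22983892  0.107     ] [ 0.54337368 -0.23021221  0.10510883]
Y [377.74747475 199.47474747] [373 194  11  12  99] [ 0.53997071 -0.16185357  0.107     ] [ 0.54007037 -0.16212424  0.10509141]
G [562.02515723  72.27830189] [548  50  30  52 636] [ 0.89636935 -0.68025971  0.107     ]
G [243.71996651  94.65299288] [ 196   76   98   38 2389] [0.83074341 0.2080341  0.107     ]
G [277.30208333 182.29166667] [272 176  12  13  96] [0.58709744 0.11388929 0.107     ]
G [254.72340426 192.5       ] [249 187  12  12  94] [0.5589788 0.1756493 0.107    ]
scene 49.79468999603903 -0.10705852207911935 [ 0.67454067  2.6197105  -1.12012522] [ 0.46271635 -0.10653622  1.46434848]
Y [276.11111111 166.58333333] [272 162   9  11  72] [ 0.54931107 -0.21729708  0.107     ] [ 0.54831964 -0.21958742  0.1050841 ]
Y [286.45454545 177.94805195] [281 174  11  10  77] [ 0.54592734 -0.15243023  0.107     ] [ 0.54663679 -0.15091247  0.10836008]
G [318.48780488 243.7398374 ] [312 237  13  14 123] [0.5922614  0.12348812 0.107     ]
G [340.37606838 255.68376068] [335 249  12  14 117] [0.56415376 0.18425952 0.107     ]
```

View pics/top0.png

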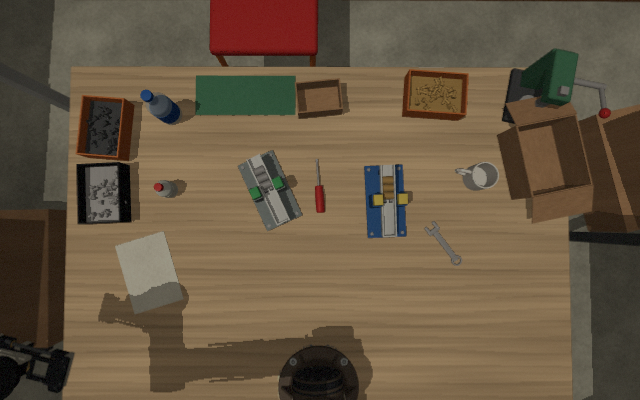

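View pics/scene0.png

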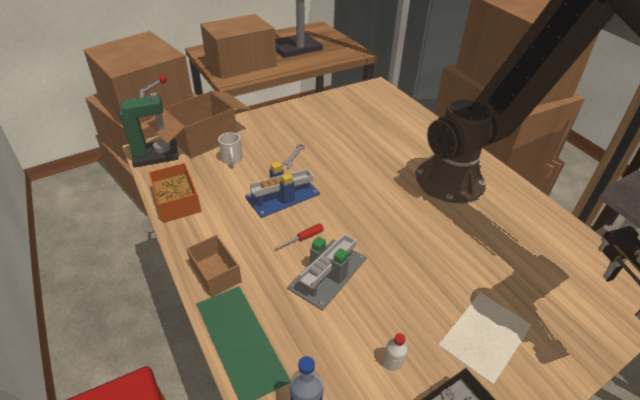

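The top view shows the blue feeder with its yellow keys at pixels (402,198) and (378,199). Its brass rollers are on the far (+x) side, around (389,185). The scene view agrees: the blue feeder is between the wrench and the screwdriver, and the path above is clear. The key spacing measures 68 mm, as given. I'll move to a waypoint first.

Request:
{"api": "drive_tool", "payload": {
  "moves": [
    [263, -412, 0, 0, 0, 0, -0.07],
    [263, -412, 0, 0, 0, 0, -0.07],
    [263, -412, 0, 0, 0, 0, -0.07],
    [263, -412, 0, 0, 0, 0, -0.07],
    [263, -412, 0, 0, 0, 0, -0.07],
    [263, -412, 0, 0, 0, 0, -0.07],
    [263, -412, 0, 0, 0, 0, -0.07],
    [263, -412, 0, 0, 0, 0, -0.07],
    [734, -573, 0, 0, 0, -17, -0.07],
    [734, -573, 0, 0, 0, -17, -0.07],
    [734, -573, 0, 0, 0, -17, -0.07],
    [734, -573, 0, 0, 0, -17, -0.07]
  ]
}}

```text
t: 1.6
eef_pos: [0.5204, 0.0483, 0.4046]
ee_rot: [3.141, 0.0, -1.52]
force: [1.1, -0.9, -0.2]
width: 0.0472
```

Request:
{"api": "drive_tool", "payload": {
  "moves": [
    [240, -9, 0, 0, 0, 0, -0.07],
    [240, -9, 0, 0, 0, 0, -0.07],
    [240, -9, 0, 0, 0, 0, -0.07],
    [240, -9, 40, 0, 0, 0, -0.07],
    [240, -9, 40, 0, 0, 0, -0.07],
    [240, -9, 40, 0, 0, 0, -0.07],
    [240, -9, 40, 0, 0, 0, -0.07]
  ]
}}

```text
t: 2.48
eef_pos: [0.5423, -0.1881, 0.3656]
ee_rot: [-3.14, -0.0, -1.519]
force: [0.7, -0.1, 0.6]
width: 0.0468
```

```bash
cat > m.py <<'E'
from h import *; import sys
s=get_state(); print(s["t"],s["eef_pos"],s["ee_rot"],s["force"],s["width"])
for n in("top","wrist"):
    f=grab_frame(n); cv2.imwrite(f"pics/{n}{sys.argv[1]}.png",f["img"][:,:,::-1])
    for c,st,m in blobs(f,(22,120,80),(35,255,255)):
        d=np.array([deproj(f,u,v) for v,u in np.argwhere(m)]); top=d[abs(d[:,2]-.107)<.006] 
        print(n,c,st,cast(f,*c,.107), len(top), top.min(0) if len(top) else'', top.max(0) if len(top) else'')
E
python3 m.py 1
```

```text
2.475 [ 0.54228406 -0.18810827  0.36556004] [-3.14017936e+00 -1.85860718e-04 -1.51862237e+00] [ 0.65909292 -0.06459482  0.62463265] 0.04680901073580561
wrist [287.56959707 205.03113553] [ 272  187   31   37 1092] [ 0.54213068 -0.16429266  0.107     ] 998 [ 0.52537148 -0.17688424  0.10100061] [ 0.55457181 -0.15158286  0.10918009]
wrist [365.13693998 205.61707523] [ 349  187   33   39 1183] [ 0.54508833 -0.22951667  0.107     ] 995 [ 0.52766544 -0.24393629  0.10130167] [ 0.55759819 -0.21836282  0.10888541]
```

View pics/wrist1.png

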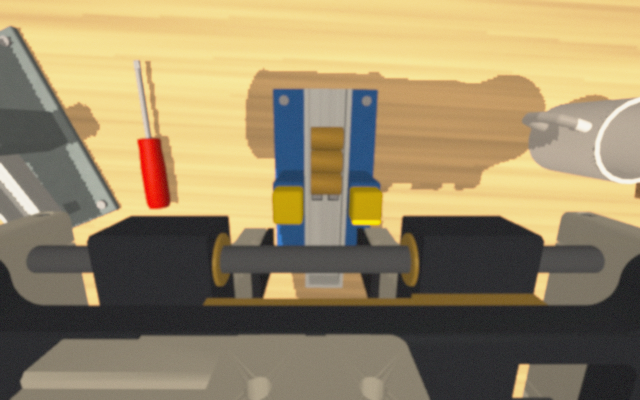

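The wrist view shows the keys at (288,205) and (365,206), with the rollers held above the pins at (326,128–183). The fingers are lined up on either side. The top and wrist estimates agree to about 2 mm, so I'll centre and descend to just above the keys.

Request:
{"api": "drive_tool", "payload": {
  "moves": [
    [9, 1, 30, 0, 0, 0, -0.07],
    [9, 1, 60, 0, 0, 0, -0.07],
    [9, 1, 73, 0, 0, 0, -0.07],
    [9, 1, 73, 0, 0, 0, -0.07],
    [9, 1, 73, 0, 0, 0, -0.07]
  ]
}}

```text
t: 3.2
eef_pos: [0.542, -0.1979, 0.293]
ee_rot: [-3.14, -0.001, -1.519]
force: [0.1, -0.5, -0.1]
width: 0.047
```

```bash
python3 m.py 2; python3 - <<'E'
from h import *
f=grab_frame("scene"); cv2.imwrite("pics/s2.png",cv2.resize(f["img"][110:230,200:360,::-1],None,fx=5,fy=5,interpolation=2))
E
```

```text
3.2 [ 0.542023  -0.1978503  0.2929687] [-3.13973092e+00 -5.07177372e-04 -1.51911092e+00] [ 0.05220334 -0.48992718 -0.07617955] 0.0470409817390081
wrist [264.96425458 221.29642546] [ 239  207   46   39 1147] [ 0.55105512 -0.16721514  0.107     ] 739 [ 0.53460386 -0.17724022  0.10101828] [ 0.55463172 -0.15118745  0.10877013]
wrist [365.54132607 221.63760218] [ 346  207   47   39 1101] [ 0.55394557 -0.22683356  0.107     ] 703 [ 0.53752482 -0.24333637  0.10100982] [ 0.55802459 -0.21828371  0.10835366]
```

View pics/wrist2.png

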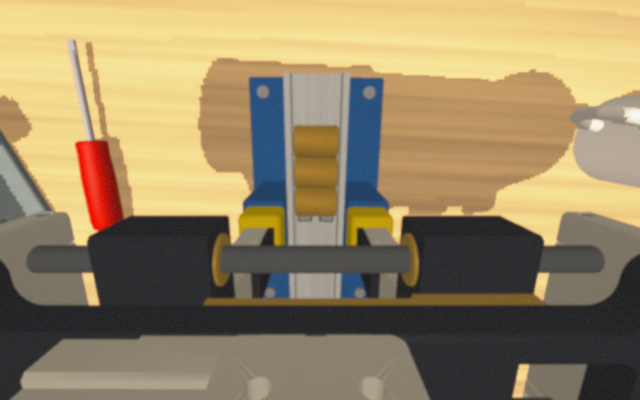

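View pics/s2.png

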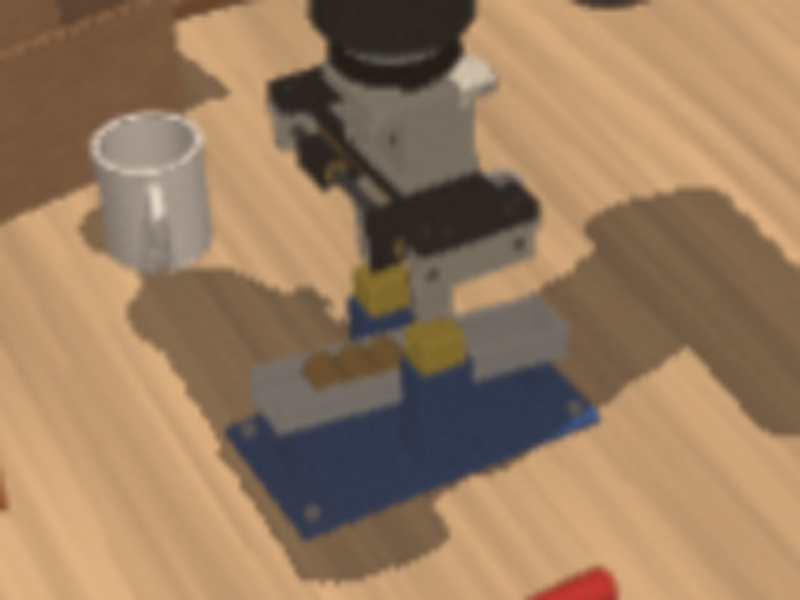

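Both fingertips sit symmetrically over the caps: the inner finger edges at x=272 and 362 px lie within the caps at 239–285 and 346–393. The scene crop shows both fingers just above the caps, with the rollers still held. I'll press now.

Request:
{"api": "drive_tool", "payload": {
  "moves": [
    [0, 0, 7, 0, 0, 0, -0.07],
    [0, 0, 10, 0, 0, 0, -0.07],
    [0, 0, 13, 0, 0, 0, -0.07],
    [0, 0, 16, 0, 0, 0, -0.07],
    [0, 0, 19, 0, 0, 0, -0.07],
    [0, 0, 20, 0, 0, 0, -0.07],
    [0, 0, 20, 0, 0, 0, -0.07],
    [0, 0, 20, 0, 0, 0, -0.07]
  ]
}}

```text
t: 4.35
eef_pos: [0.5418, -0.198, 0.2742]
ee_rot: [-3.139, -0.001, -1.519]
force: [-4.6, 2.9, 22.0]
width: 0.0468
```

```bash
python3 m.py 3
```

```text
4.35 [ 0.54178369 -0.1980483   0.27422718] [-3.13941262e+00 -9.41786940e-04 -1.51893254e+00] [-4.59456599  2.88004767 22.04207511] 0.046808013434222535
wrist [259.95140665 224.74936061] [235 215  46  31 782] [ 0.55515139 -0.16785394  0.107     ] 10 [ 0.5438425  -0.17429005  0.10104401] [ 0.5513223  -0.16957716  0.10233175]
wrist [369.35931308 225.19154557] [349 215  47  31 757] [ 0.55791853 -0.22553984  0.107     ] 4 [ 0.55421865 -0.23658091  0.10111434] [ 0.55511131 -0.22455556  0.10820139]
```

The force is 22 N with the tips at z=0.096, so both keys are on their stops. I'll hold.

Request:
{"api": "drive_tool", "payload": {
  "moves": [
    [0, 0, 0, 0, 0, 0, -0.07],
    [0, 0, 0, 0, 0, 0, -0.07],
    [0, 0, 0, 0, 0, 0, -0.07],
    [0, 0, 0, 0, 0, 0, -0.07],
    [0, 0, 0, 0, 0, 0, -0.07],
    [0, 0, 0, 0, 0, 0, -0.07],
    [0, 0, 0, 0, 0, 0, -0.07],
    [0, 0, 0, 0, 0, 0, -0.07],
    [0, 0, 0, 0, 0, 0, -0.07],
    [0, 0, 0, 0, 0, 0, -0.07],
    [0, 0, 0, 0, 0, 0, -0.07],
    [0, 0, 0, 0, 0, 0, -0.07]
  ]
}}

```text
t: 5.95
eef_pos: [0.5418, -0.198, 0.2742]
ee_rot: [-3.139, -0.001, -1.519]
force: [-5.4, 4.9, 22.6]
width: 0.0471
```

```bash
python3 - <<'E'
from h import *
f=grab_frame("scene"); a=cv2.resize(f["img"][140:220,230:340,::-1],None,fx=5,fy=5,interpolation=2)
f=grab_frame("wrist"); b=cv2.resize(f["img"][40:310,200:420,::-1],(325,400))[:, :240]
cv2.imwrite("pics/s4.png",np.hstack([a,b])); s=get_state(); print(s["t"],s["force"],s["eef_pos"])
E
```

```text
6.05 [-5.68733688  4.96388543 22.01248255] [ 0.54177841 -0.19804103  0.27422598]
```

View pics/s4.png

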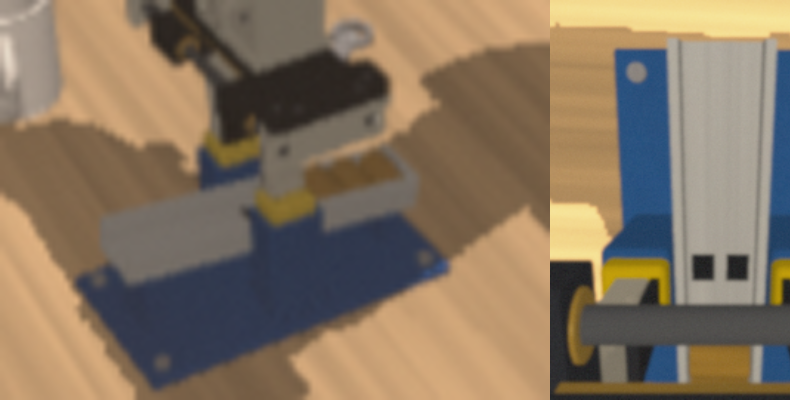

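All three rollers now lie at the low end, around (350,175) in the left panel. Both pin holes are empty in the right panel, around (703,267) and (737,267). I'll hold another 1.5 s so they have lain still for over a second.

Request:
{"api": "drive_tool", "payload": {
  "moves": [
    [0, 0, 0, 0, 0, 0, -0.07],
    [0, 0, 0, 0, 0, 0, -0.07],
    [0, 0, 0, 0, 0, 0, -0.07],
    [0, 0, 0, 0, 0, 0, -0.07],
    [0, 0, 0, 0, 0, 0, -0.07],
    [0, 0, 0, 0, 0, 0, -0.07],
    [0, 0, 0, 0, 0, 0, -0.07],
    [0, 0, 0, 0, 0, 0, -0.07],
    [0, 0, 0, 0, 0, 0, -0.07],
    [0, 0, 0, 0, 0, 0, -0.07],
    [0, 0, 0, 0, 0, 0, -0.07],
    [0, 0, 0, 0, 0, 0, -0.07]
  ]
}}

```text
t: 7.55
eef_pos: [0.5418, -0.1981, 0.2742]
ee_rot: [-3.139, -0.001, -1.519]
force: [-5.5, 4.2, 22.0]
width: 0.0471
```

Request:
{"api": "drive_tool", "payload": {
  "moves": [
    [0, 0, -6, 0, 0, 0, -0.07],
    [0, 0, -12, 0, 0, 0, -0.07],
    [0, 0, -25, 0, 0, 0, -0.07],
    [0, 0, -60, 0, 0, 0, -0.07],
    [0, 0, -120, 0, 0, 0, -0.07],
    [0, 90, -120, 0, 0, 0, -0.07],
    [0, 90, -120, 0, 0, 0, -0.07],
    [0, 90, -120, 0, 0, 0, -0.07],
    [0, 90, -120, 0, 0, 0, -0.07]
  ]
}}

```text
t: 8.68
eef_pos: [0.4517, -0.2027, 0.3919]
ee_rot: [-3.141, -0.0, -1.52]
force: [0.1, 0.6, -0.1]
width: 0.0467
```

```bash
python3 m.py 5; python3 - <<'E'
from h import *
f=grab_frame("scene"); a=cv2.resize(f["img"][140:220,230:340,::-1],None,fx=4,fy=4,interpolation=2)
f=grab_frame("wrist"); b=cv2.resize(f["img"][:,:,::-1],(512,320))[:,80:440]
cv2.imwrite("pics/s5.png",np.hstack([a,b]))
E
```

```text
8.675 [ 0.45174035 -0.20268745  0.39191981] [-3.14137560e+00 -1.02115600e-04 -1.51996309e+00] [ 0.10869076  0.55771271 -0.14433585] 0.046713543040355285
top [377.94505495 199.48351648] [373 195  10  10  91] [ 0.53994684 -0.16239631  0.107     ] 88 [ 0.52731668 -0.17397625  0.10127336] [ 0.55255344 -0.151193    0.11234939]
top [402.89130435 198.42391304] [398 194  10  10  92] [ 0.54289027 -0.23100361  0.107     ] 90 [ 0.53011612 -0.24347181  0.10137236] [ 0.55539548 -0.21835415  0.11173889]
wrist [276.56463196  97.46140036] [ 261   79   32   37 1114] [ 0.53899367 -0.16467998  0.107     ] 1075 [ 0.52409254 -0.17719779  0.10133254] [ 0.55385871 -0.15073504  0.10871086]
wrist [353.6094306   97.98487544] [ 338   80   32   37 1124] [ 0.54195429 -0.23044585  0.107     ] 1062 [ 0.52685315 -0.24413768  0.1010456 ] [ 0.55731265 -0.21843852  0.1087361 ]
```

View pics/s5.png

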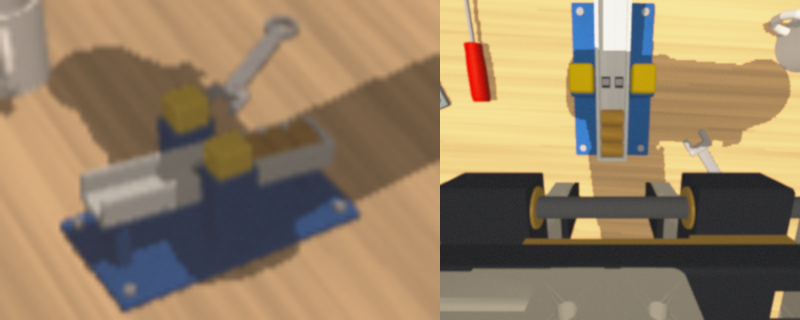

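The rollers lie in the pocket at (612,132). Both keys are back up at rest height, the pins are up at (605–619,82), and the gripper is clear.

```bash
python3 -c "from station import *; print(job_done())"
```

```text
the job is handed in; nothing more can be done
None
```

All three brass rollers are in the blue feeder's pocket, and I've handed the job in. It took about 8.7 s on the robot's clock.

- **Press:** I pressed both yellow keys down together with one fingertip on each. The tips stopped at z ≈ 0.096 m with a steady 22 N, which put both keys on their stops. I held them there for about 3 s, and for 1.5 s after a picture showed all three rollers in the pocket. I then lifted straight up and backed away.
- **Last checks:** The final pictures show the rollers in the pocket, the keys back up at about 107 mm and the pins raised. The tool force is near zero. The screwdriver, mug and wrench look untouched where they show. I didn't check the grey feeder separately; the gripper only passed well above it.
- **Disagreement:** My first fix on the keys from the scene camera was about 10 mm off the other views, because its colour mask took in the sides of the keys. I used the top and wrist cameras instead, which agreed to about 2 mm.

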